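# Bolt down the lid of the oil filter crisscross

## Robot

A 6-joint arm with a two-finger parallel gripper is mounted at the origin on the work surface. World frame = base frame: x ahead of the robot, y to its left, z up, the work surface at z = 0. Lengths are in m, angles in rad, forces in N, time in s.
With the tool pointing down it reaches from about 0.35 to 0.8 m from the base axis. Payload 7.3 kg.
Tool frame: the origin (TCP) lies on the centre line of the jaws, within the pads' length; the fingertips stand 22 mm ahead of it and the grasp point (between the pads) lies 3 mm ahead of it; z points along the fingers, y is the direction in which the jaws open and shut (so a half turn about z gives the same grasp; the last joint's range is limited). The gripper opens to 85 mm and grips with 20 to 120 N. Pads are 22 mm wide; open, the fingers measure 114 mm over their backs; the gripper's body (76 mm by 85 mm) begins 54 mm behind the grasp point. The pads swing forward as they close: fully open they stand 13 mm farther back than shut.
Start: joints at [-1.461, 0.342, 1.524, -0, 1.275, -0.146], TCP at [0.133, -0.508, 0.253] pointing down, gripper open.
Joint ranges: [-2.53, 2.53], [-0.77, 2.02], [0.04, 2.7], [-1, 4.14], [0.28, 2.66], [-3.11, 3.11]. Speed limits (rad/s): [2.57, 2.57, 3.14, 3.14, 3.14, 3.14].

## Interface

Orientations are given as a 3x3 rotation matrix whose columns are the frame's x, y, z axes.
In Python, from workcell import env gives the robot as it stands.
- The arm moves only by the tool apply_moves, never from a script. Its argument "rows" is a list of rows, each a list of 7 numbers: the shift along the world's x, y, z in cm, then the turn, a rotation vector about the world's x, y, z in rad, then the opening in per cent of the stroke, from 0 (shut) to 100 (fully open). In form: [[tx, ty, tz, rx, ry, rz, fingers], ...]. A call has 1 to 12 rows; each row is the pose to reach, as a shift and turn from the pose commanded when the call began; what a row does not reach only later rows make up. A row lasts 1/12 s, in which the tool goes at most 41.7 mm and 7.16 degrees, less where a joint would pass 70% of its speed; a pose out of reach is approached as far as the arm can. A call with a gripper value outside its range is refused whole. The fingers move at their own pace and stop on an object; "newtons" is the grip in N (left out, the last holds). Time passes only in rows, so rows that repeat a pose let the fingers close. It gives the time, the measured TCP pose, the force and the opening at its end, in the units of the state.
- env.read_state(): the state, without advancing time (a new reading comes with each control period).
- env.capture(name): name is "scene" or "side" or "wrist"; returns the picture (384x512x3 uint8, red, green, blue); there is no depth.
- env.camera_model(name): a dict with "fx", "fy", "cx", "cy" (pixels), "R" (3x3) and "t" (3): a world point X has camera coordinates R X + t. Camera axes: x right, y down, z forward; pixel columns grow to the right and rows downward; lengths in m; the calibration is good to about 2 mm. A picture is of the moment at which its call begins: read the wrist's pose just before it. camera_model takes no time and is no camera call; for the wrist camera it gives the pose at the moment of the call.
- env.job_done(): hands the job in, once; it reports no verdict.
The state is a dict: "time": time; "q": joint angles; "joint_vel": joint speeds; "effort": joint torques, N m; "ee_pos": TCP position; "ee_rot": TCP orientation; "ft_force": force on the tool from outside, world axes, zero at the start; "wrist_torque": the same for the moment, N m; "finger_gap": finger opening in m.
Only numpy, scipy, OpenCV 4.12 (cv2) and the standard library are available. Lean on these libraries where they do the work, as an engineer would, in place of code of your own. Each camera call takes 0.05 s, during which the arm holds its last target. There are 200 camera calls.

## Task

Close the oil filter's lid by tightening its four bar knobs clockwise in crisscross order: begin with the knob above the outlet spout, then the one diagonally opposite, then the other two, giving each only about an eighth of a turn (45 degrees). Then go round once more in the same crisscross order and turn each knob until you feel it bite on its rubber washer and about ten degrees farther, but not twenty, or the washer is crushed. Keep off the sight glass in the middle, do not shift the jars and other things standing about, and let go at the end.

Things in the scene. Friction and masses are not known exactly. Their poses are not given: they have to be found in the camera images.
- housing: round stainless oil-filter housing, 236 mm across and 120 mm high, fixed to the bench; origin under its centre, z up. Its flat lid (top 120 mm above the origin) carries four bar knobs on a circle of radius 80 mm. A 28 mm thick outlet spout (44 mm at its end) sticks out level from its side along +x, 50 mm up, reaching 172 mm from the centre: it lies directly below and outside knob a.
- sight: round sight glass in the middle of the lid, 72 mm across, 9 mm high; origin at the centre of its underside on the lid; not to be touched
- knob_a: bar knob a, above the spout (housing +x): grey bar 58 mm long (own x), 14 mm thick (own y), from 14 to 40 mm above the lid, on a hub. Origin on its turning axis at the lid's top, z up. Clockwise from above tightens; it keeps its height. Turns easily (0.06 N m) for a hidden 69 to 92 degrees from the start, different for each knob, then bears on its washer. Stays where left.
- tip_a (a point): point on the top of the bar of knob a, 26 mm from its axis along the bar (knob +x), 40 mm above the lid; turns with the knob
- telltale_a (a point): top of the 8 mm thick brass telltale pin beside knob a (37 mm from its axis, on the anticlockwise side round the lid, 7 mm high). Past the bite the rubber washer pushes it up 0.87 mm per 10 degrees. At the bite the turning moment climbs from 0.06 to 0.30 N m within 3 degrees (elastic, springs back 3 degrees on letting go), then slowly: 0.37 at 10 degrees past, 0.44 at 20; the pin stays up.
- knob_b: bar knob b, a quarter turn anticlockwise from knob a seen from above (housing +y): grey bar 58 mm long (own x), 14 mm thick (own y), from 14 to 40 mm above the lid, on a hub. Origin on its turning axis at the lid's top, z up. Clockwise from above tightens; it keeps its height. Turns easily (0.06 N m) for a hidden 69 to 92 degrees from the start, different for each knob, then bears on its washer. Stays where left.
- tip_b (a point): point on the top of the bar of knob b, 26 mm from its axis along the bar (knob +x), 40 mm above the lid; turns with the knob
- telltale_b (a point): top of the 8 mm thick brass telltale pin beside knob b (37 mm from its axis, on the anticlockwise side round the lid, 7 mm high). Past the bite the rubber washer pushes it up 0.87 mm per 10 degrees. At the bite the turning moment climbs from 0.06 to 0.30 N m within 3 degrees (elastic, springs back 3 degrees on letting go), then slowly: 0.37 at 10 degrees past, 0.44 at 20; the pin stays up.
- knob_c: bar knob c, diagonally opposite knob a (housing -x): grey bar 58 mm long (own x), 14 mm thick (own y), from 14 to 40 mm above the lid, on a hub. Origin on its turning axis at the lid's top, z up. Clockwise from above tightens; it keeps its height. Turns easily (0.06 N m) for a hidden 69 to 92 degrees from the start, different for each knob, then bears on its washer. Stays where left.
- tip_c (a point): point on the top of the bar of knob c, 26 mm from its axis along the bar (knob +x), 40 mm above the lid; turns with the knob
- telltale_c (a point): top of the 8 mm thick brass telltale pin beside knob c (37 mm from its axis, on the anticlockwise side round the lid, 7 mm high). Past the bite the rubber washer pushes it up 0.87 mm per 10 degrees. At the bite the turning moment climbs from 0.06 to 0.30 N m within 3 degrees (elastic, springs back 3 degrees on letting go), then slowly: 0.37 at 10 degrees past, 0.44 at 20; the pin stays up.
- knob_d: bar knob d, diagonally opposite knob b (housing -y): grey bar 58 mm long (own x), 14 mm thick (own y), from 14 to 40 mm above the lid, on a hub. Origin on its turning axis at the lid's top, z up. Clockwise from above tightens; it keeps its height. Turns easily (0.06 N m) for a hidden 69 to 92 degrees from the start, different for each knob, then bears on its washer. Stays where left.
- tip_d (a point): point on the top of the bar of knob d, 26 mm from its axis along the bar (knob +x), 40 mm above the lid; turns with the knob
- telltale_d (a point): top of the 8 mm thick brass telltale pin beside knob d (37 mm from its axis, on the anticlockwise side round the lid, 7 mm high). Past the bite the rubber washer pushes it up 0.87 mm per 10 degrees. At the bite the turning moment climbs from 0.06 to 0.30 N m within 3 degrees (elastic, springs back 3 degrees on letting go), then slowly: 0.37 at 10 degrees past, 0.44 at 20; the pin stays up.
- jar_a: capped glass jar, 60 mm across, 75 mm high, beside the housing; origin under its centre; a bystander
- jar_b: capped glass jar, 52 mm across, 65 mm high, beside the housing; origin under its centre; a bystander
- caps: round stack of brass-coloured jar caps, 58 mm across, 34 mm high, beside the housing; origin under its centre; a bystander
- oil_bottle: green glass bottle, 60 mm across, 200 mm high; origin under its centre; a bystander
- jar_c: capped glass jar, 56 mm across, 80 mm high, beside the housing; origin under its centre; a bystander
- tin: dark green oil tin, 90 x 70 x 160 mm; origin under its centre; a bystander

How it is judged:
On the way, in this order (a step that is already met when the one before it is completed fails the run):
1. First pass: knob a, above the spout, turned about an eighth of a turn (distance of tip_a from where it was at the start of the episode above 0.0134 m), for 0.1 s.
2. First pass: then knob c opposite (distance of tip_c from where it was at the start of the episode above 0.0134 m), for 0.1 s.
3. First pass: then one of the other two (distance of any of tip_b, tip_d from where it was at the start of the episode above 0.0134 m), for 0.1 s.
4. First pass: then the last (distance of each of tip_b, tip_d from where it was at the start of the episode above 0.0134 m), for 0.1 s.
5. Second pass: knob a tight, turned past its bite (distance of telltale_a from where it was at the start of the episode above 0.0004 m), for 0.1 s.
6. Second pass: then knob c tight (distance of telltale_c from where it was at the start of the episode above 0.0004 m), for 0.1 s.
7. Second pass: then one of the other two tight (distance of any of telltale_b, telltale_d from where it was at the start of the episode above 0.0004 m), for 0.1 s.
8. Second pass: then the last tight (distance of each of telltale_b, telltale_d from where it was at the start of the episode above 0.0004 m), for 0.1 s.
At the end, for the whole second after the job is handed in: All four knobs are tight and released: each was turned 4.6 to 24 degrees past the bite (its telltale stands 0.4 to 2.1 mm above where it began) and each knob's bar tip over 26 mm from where it began (turned at least 60 degrees); the bystanders stand still within 15 mm of where they were (all of step 8 and distance of each of telltale_a, telltale_c from where it was at the start of the episode above 0.0004 m and distance of each of tip_a, tip_b, tip_c, tip_d from where it was at the start of the episode above 0.0261 m and contact force between the fingers and knob_a below 0.5 N and contact force between the fingers and knob_b below 0.5 N and contact force between the fingers and knob_c below 0.5 N and contact force between the fingers and knob_d below 0.5 N and linear speed of each of jar_a, jar_b, caps, oil_bottle, jar_c, tin below 0.02 m/s); the robot touches nothing.
It fails at once if a knob is forced more than 24 degrees past the bite (telltale moved over 2.1 mm): washer crushed (distance of any of telltale_a, telltale_b, telltale_c, telltale_d from where it was at the start of the episode above 0.0021 m).
It fails at once if a knob bites on its washer (4.6 degrees past, telltale moved over 0.4 mm) before every knob has had its first partial turn (30 degrees at least): lid cocked (distance of any of telltale_a, telltale_b, telltale_c, telltale_d from where it was at the start of the episode above 0.0004 m and (not (distance of tip_a from where it was at the start of the episode above 0.0134 m) or not (distance of tip_b from where it was at the start of the episode above 0.0134 m) or not (distance of tip_c from where it was at the start of the episode above 0.0134 m) or not (distance of tip_d from where it was at the start of the episode above 0.0134 m))).
It fails at once if a bystander is moved by more than 15 mm (distance of any of jar_a, jar_b, caps, oil_bottle, jar_c, tin from where it was at the start of the episode above 0.015 m).
It fails at once if the robot presses on the sight glass with over 5 N (contact force between any of the fingers, the arm and sight above 5 N).
It also fails if it takes over 72 s, if anything falls off the work surface, if the arm or the gripper's body presses on something with over 40 N, if the wrist force passes 120 N, or if a joint passes its speed limit or range.

## Working session

There is one attempt and no reset: what is moved stays moved. The work goes in short steps, Python scripts to look and compute and a tool call to move; the robot and the scene stay as the last step left them, time stands still between calls to the robot, and variables do not carry over. Pictures are saved under pics/ and viewed, about 8 in all and at most 12, crops included, and the job is handed in when it is done.

Besides the shell and the picture viewer there is one more tool, called by a JSON object that holds its "op" and its "data", one argument or row to a line. apply_moves: Moves the arm, as the interface text tells. Its arguments: {"type":"object","properties":{"rows":{"type":"array","items":{"type":"array","items":{"type":"number"}}},"newtons":{"type":"number"}},"required":["rows"]}

```bash
ls; mkdir -p pics
python3 - <<'E'
from workcell import env
import cv2,numpy as np
s=env.read_state();print({k:np.round(v,3).tolist() for k,v in s.items()})
for n in ["scene","side","wrist"]:
    m=env.camera_model(n);print(n,{k:np.round(v,4).tolist() for k,v in m.items()})
    cv2.imwrite(f"pics/{n}0.png",env.capture(n)[:,:,::-1])
a=cv2.imread("pics/scene0.png");b=cv2.imread("pics/side0.png")
cv2.imwrite("pics/both0.png",cv2.resize(np.vstack([a,b]),(800,1200))[:600])
E
```

```text
pics
{'time': 0.0, 'q': [-1.461, 0.343, 1.525, -0.0, 1.275, -0.146], 'joint_vel': [0.002, 0.0, -0.001, -0.0, -0.0, 0.0], 'effort': [-0.002, -43.368, -24.601, -0.0, 0.008, 0.0], 'ee_pos': [0.133, -0.508, 0.253], 'ee_rot': [[0.967, 0.253, -0.0], [0.253, -0.967, 0.002], [0.0, -0.002, -1.0]], 'ft_force': [-0.198, -0.589, 0.704], 'wrist_torque': [0.005, 0.036, -0.025], 'finger_gap': 0.086}
scene {'fx': 374.688, 'fy': 374.688, 'cx': 249.2872, 'cy': 190.9227, 'R': [[-0.459, 0.8884, -0.0036], [0.7657, 0.3936, -0.5087], [-0.4506, -0.2363, -0.8609]], 't': [0.2953, -0.3862, 1.5418]}
side {'fx': 466.3624, 'fy': 466.3624, 'cx': 258.3687, 'cy': 188.1851, 'R': [[-0.7997, -0.5999, -0.0225], [-0.2868, 0.4147, -0.8636], [0.5274, -0.6842, -0.5037]], 't': [0.4868, 0.2629, 0.9411]}
wrist {'fx': 333.6265, 'fy': 333.6265, 'cx': 257.5059, 'cy': 183.5119, 'R': [[0.2528, -0.9675, -0.001], [-0.9343, -0.2443, 0.2596], [-0.2514, -0.0647, -0.9657]], 't': [-0.5248, -0.0336, 0.377]}
```

View pics/scene0.png

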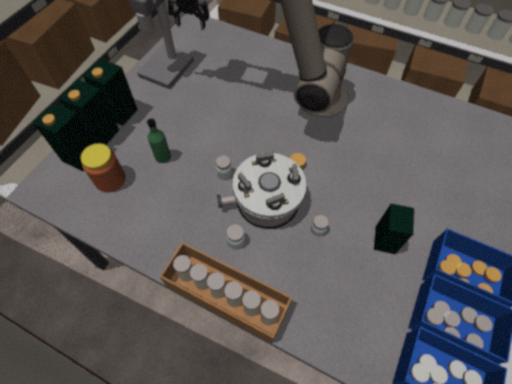

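View pics/side0.png

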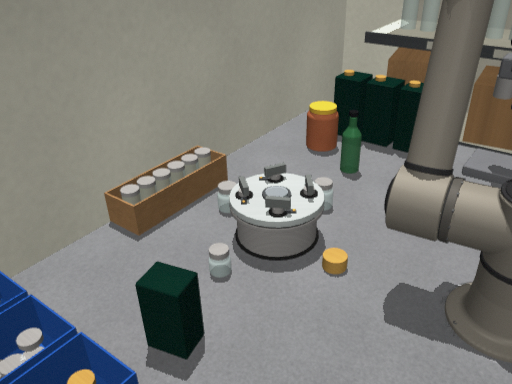

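The housing is at about scene (270,187), with its spout pointing left at (222,201); in the side view the lid is at (277,198). Next I'll fit the lid in both views.

```bash
cat > h.py <<'E'
from workcell import env
import cv2,numpy as np
def ray(m,p,z):
    R=np.array(m["R"]);c=-R.T@np.array(m["t"])
    d=R.T@np.array([(p[0]-m["cx"])/m["fx"],(p[1]-m["cy"])/m["fy"],1])
    return c+d*(z-c[2])/d[2]
def proj(m,X):
    c=np.array(m["R"])@np.array(X)+np.array(m["t"]);return np.array([m["fx"]*c[0]/c[2]+m["cx"],m["fy"]*c[1]/c[2]+m["cy"]])
def topview(m,img,c,z,half,px=600):
    # rectify the plane z about c to a top view: image x = world x, image up = world y
    w=[[c[0]-half,c[1]+half,z],[c[0]+half,c[1]+half,z],[c[0]+half,c[1]-half,z],[c[0]-half,c[1]-half,z]]
    H=cv2.getPerspectiveTransform(np.float32([proj(m,x) for x in w]),np.float32([[0,0],[px,0],[px,px],[0,px]]))
    return cv2.warpPerspective(img,H,(px,px))
E
python3 - <<'E'
from h import *
for n,p in [("scene",(270,180)),("side",(277,196))]:
    m=env.camera_model(n);im=cv2.imread(f"pics/{n}0.png")
    g=cv2.cvtColor(im,cv2.COLOR_BGR2HSV)
    for th in (150,180,200):
        k=((g[...,2]>th)&(g[...,1]<40)).astype(np.uint8)
        cs,_=cv2.findContours(k,cv2.RETR_EXTERNAL,cv2.CHAIN_APPROX_NONE)
        cs=[c for c in cs if cv2.pointPolygonTest(cv2.convexHull(c),p,False)>=0 and len(c)>60]
        for c in cs:
            P=np.array([ray(m,q,0.12)[:2] for q in cv2.convexHull(c)[:,0].astype(float)])
            (x,y),r=cv2.minEnclosingCircle(P.astype(np.float32));print(n,th,cv2.contourArea(c),x,y,r)
    print("c rough",ray(m,p,0.12))
m=env.camera_model("scene");print("spout end",ray(m,(222,201),0.05))
for nm,p,z in [("jar1",(223,160),.075),("jar2",(235,230),.075),("jar3",(321,219),.075),("caps",(298,158),.034),("tinTop",(402,210),.16),("bottle top",(152,124),.2)]: print(nm,ray(m,p,z).round(3))
E
```

```text
scene 150 2950.5 0.5384160876274109 0.01691293716430664 0.11677113175392151
c rough [0.53017953 0.01647021 0.12      ]
side 150 11211.5 0.4821604788303375 -0.1510217934846878 0.36313796043395996
side 180 2945.5 0.5520884394645691 -0.0023510523606091738 0.14804965257644653
side 200 2672.0 0.5334396362304688 0.022716199979186058 0.1165161281824112
c rough [0.52801726 0.02712651 0.12      ]
spout end [ 0.63527451 -0.10535063  0.05      ]
jar1 [ 0.504 -0.173  0.075]
jar2 [ 0.717 -0.011  0.075]
jar3 [0.561 0.211 0.075]
caps [0.35  0.045 0.034]
tinTop [0.471 0.414 0.16 ]
bottle top [ 0.559 -0.397  0.2  ]
```

Lid centre is about (0.535, 0.018) and the spout lies at about -51°. Moving the wrist camera over it.

{"op": "apply_moves", "data": {
  "rows": [
    [32,50,8,0,0,0,50],
    [32,50,8,0,0,0,50],
    [32,50,8,0,0,0,50],
    [32,50,8,0,0,0,50],
    [32,50,8,0,0,0,50],
    [32,50,8,0,0,0,50],
    [32,50,8,0,0,0,50],
    [32,50,8,0,0,0,50],
    [32,50,8,0,0,0,50],
    [32,50,8,0,0,0,50],
    [32,50,8,0,0,0,50],
    [32,50,8,0,0,0,50]
  ]
}}

```text
time: 1.15
ee_pos: [0.4004, -0.0885, 0.3205]
ee_rot: [[0.967, 0.253, 0.0], [0.253, -0.967, -0.0], [0.0, 0.0, -1.0]]
ft_force: [1.7, -1.0, 0.0]
finger_gap: 0.0426
```

{"op": "apply_moves", "data": {
  "rows": [
    [0,0,0,0,0,0,50],
    [0,0,0,0,0,0,50],
    [0,0,0,0,0,0,50],
    [0,0,0,0,0,0,50],
    [0,0,0,0,0,0,50],
    [0,0,0,0,0,0,50]
  ]
}}

```text
time: 1.65
ee_pos: [0.3995, -0.0918, 0.32]
ee_rot: [[0.968, 0.25, -0.0], [0.25, -0.968, -0.0], [-0.0, 0.0, -1.0]]
ft_force: [-0.3, -0.4, 0.7]
finger_gap: 0.0429
```

{"op": "apply_moves", "data": {
  "rows": [
    [6,9,1,0,0,0,50],
    [6,9,1,0,0,0,50],
    [6,9,1,0,0,0,50],
    [6,9,1,0,0,0,50],
    [6,9,1,0,0,0,50]
  ]
}}

```text
time: 2.07
ee_pos: [0.4601, -0.0006, 0.3298]
ee_rot: [[0.967, 0.254, -0.001], [0.254, -0.967, -0.0], [-0.001, 0.0, -1.0]]
ft_force: [0.2, 0.5, 0.2]
finger_gap: 0.0425
```

Run:
```python
from h import *
m=env.camera_model("wrist");im=env.capture("wrist")[:,:,::-1].copy();cv2.imwrite("pics/w1.png",im)
import json;json.dump({k:np.array(v).tolist() for k,v in m.items()},open("w1.json","w"))
c=(0.535,0.018)
t=topview(m,im,c,.16,.16);cv2.imwrite("pics/w1t.png",t)
```

```text
(no output)
```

View pics/w1t.png

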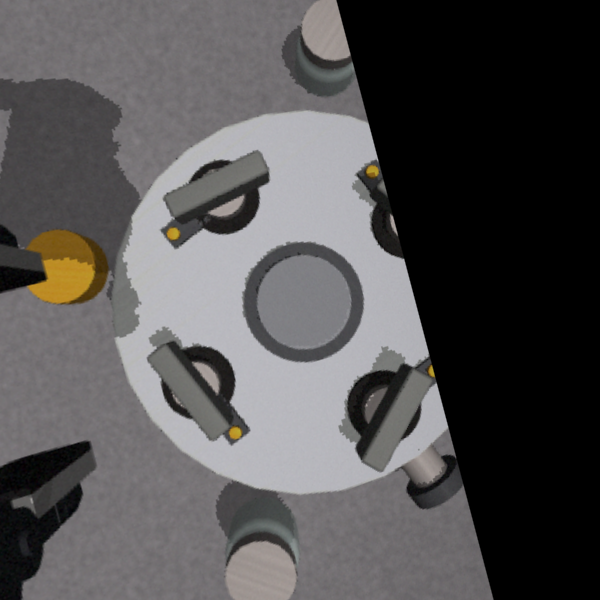

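The rectified wrist view shows the sight glass at (303,301), knobs a (395,415), c (217,187) and d (193,390), and the spout at (430,480). Knob b is cut off at the right, so I'll shift 6 cm along x.

{"op": "apply_moves", "data": {
  "rows": [
    [6,0,1,0,0,0,50],
    [6,0,1,0,0,0,50],
    [6,0,1,0,0,0,50],
    [6,0,1,0,0,0,50]
  ]
}}

```text
time: 2.45
ee_pos: [0.5198, -0.0021, 0.3396]
ee_rot: [[0.968, 0.251, -0.001], [0.251, -0.968, -0.0], [-0.001, -0.0, -1.0]]
ft_force: [0.0, 0.1, -0.8]
finger_gap: 0.0424
```

```bash
cat >> h.py <<'E'
def view(name):
    m=env.camera_model("wrist");im=env.capture("wrist")[:,:,::-1].copy();cv2.imwrite(f"pics/{name}.png",im);return m,im
C0=np.array([.535,.018])
def tp(p,half=.16,px=600,c=C0): return np.array([c[0]-half+p[0]*2*half/px, c[1]+half-p[1]*2*half/px])
def bars(m,im,show=None):
    # grey bar tops on plane z=.16, seen in a top view; returns centre and angle of each
    t=topview(m,im,C0,.16,.16);g=cv2.cvtColor(t,cv2.COLOR_BGR2HSV).astype(int);V=g[...,2];S=g[...,1]
    k=((V>85)&(V<135)).astype(np.uint8);k=cv2.morphologyEx(k,cv2.MORPH_OPEN,np.ones((9,9)))
    cs,_=cv2.findContours(k,cv2.RETR_EXTERNAL,cv2.CHAIN_APPROX_NONE);out=[]
    for c in cs:
        (x,y),(w,h),a=cv2.minAreaRect(c)
        if 80<max(w,h)<135 and 15<min(w,h)<45:
            v=np.linalg.svd(c[:,0]-c[:,0].mean(0),full_matrices=False)[2][0]
            box=cv2.boxPoints(((x,y),(w,h),a));e=box[1]-box[0] if np.linalg.norm(box[1]-box[0])>np.linalg.norm(box[2]-box[1]) else box[2]-box[1]
            ang=np.degrees(np.arctan2(-e[1],e[0]))%180
            out.append((tp((x,y)).round(4).tolist(),round(float(ang),1),round(float(np.degrees(np.arctan2(-v[1],v[0]))%180),1),round(w*.32/.6,1),round(h*.32/.6,1)))
            cv2.polylines(t,[box.astype(int)],True,(0,0,255),1)
    if show: cv2.imwrite(f"pics/{show}.png",t)
    return out
E
python3 - <<'E'
from h import *
m,im=view("w2")
t=topview(m,im,C0,.16,.16);g=cv2.cvtColor(t,cv2.COLOR_BGR2HSV)
for b in bars(m,im,"w2t"): print(b)
t=topview(m,im,C0,.12,.16);cv2.imwrite("pics/w2lid.png",t);g=cv2.cvtColor(t,cv2.COLOR_BGR2HSV)
print("hsv bar d,a:",g[395:400,190:195].reshape(-1,3).mean(0),g[415,395])
k=(g[...,2]>145)&(g[...,1]<40);cs,_=cv2.findContours(k.astype(np.uint8),cv2.RETR_EXTERNAL,cv2.CHAIN_APPROX_NONE)
c=max(cs,key=cv2.contourArea);e=cv2.fitEllipse(cv2.convexHull(c));print("lid",tp(e[0]),np.array(e[1])*.32/.6)
t2=topview(m,im,C0,.127,.16);g=cv2.cvtColor(t2,cv2.COLOR_BGR2HSV)
k=(g[...,1]>130)&(g[...,2]>120)&(g[...,0]>12)&(g[...,0]<32);cs,_=cv2.findContours(k.astype(np.uint8),cv2.RETR_EXTERNAL,cv2.CHAIN_APPROX_NONE)
for c in cs:
    if cv2.contourArea(c)>40:print("brass",tp(c[:,0].mean(0)),cv2.contourArea(c))
E
```

```text
([0.5876, -0.0463], 61.3, 61.6, 13.1, 56.4)
([0.4756, -0.0315], 128.2, 128.4, 57.4, 13.4)
([0.6022, 0.0658], 140.5, 140.3, 57.3, 13.1)
hsv bar d,a: [33.64 12.28 45.  ] [24 15 85]
lid [0.54104556 0.01397236] [229.24173177 246.7378418 ]
brass [ 0.49793333 -0.06047018] 137.0
brass [ 0.6163614 -0.0236   ] 132.0
brass [0.40873184 0.0191206 ] 205.5
brass [0.46165679 0.05813827] 62.5
brass [0.57914624 0.09562581] 89.5
```

View pics/w2t.png

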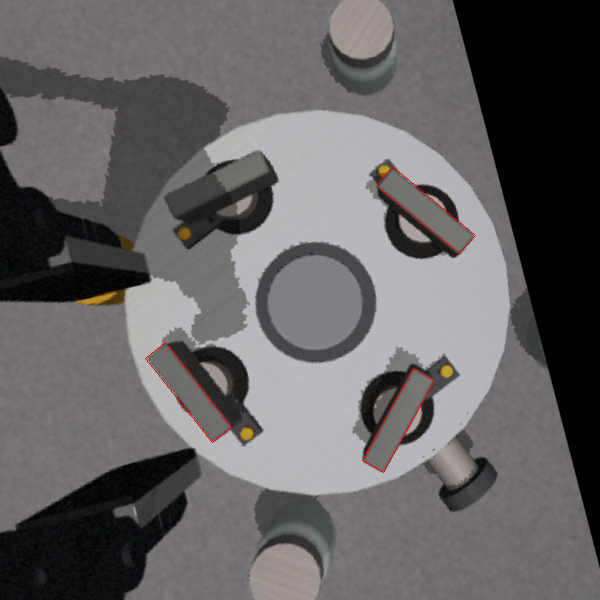

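Knob axes from the bar centres: a (.5876,-.0463), b (.6022,.0658), d (.4756,-.0315), giving c = (.4902,.0806). The b–d distance is 159.7 mm and a's radius 80.0 mm, so both are consistent. Bar angles are a 61°, b 140°, d 128° and c about 24.5°. Going to knob a.

{"op": "apply_moves", "data": {
  "rows": [
    [6.8,-4.4,-13.5,0,0,0.817,50],
    [6.8,-4.4,-13.5,0,0,0.817,50],
    [6.8,-4.4,-13.5,0,0,0.817,50],
    [6.8,-4.4,-13.5,0,0,0.817,50],
    [6.8,-4.4,-13.5,0,0,0.817,50],
    [6.8,-4.4,-13.5,0,0,0.817,50],
    [6.8,-4.4,-13.5,0,0,0.817,50],
    [6.8,-4.4,-13.5,0,0,0.817,50],
    [6.8,-4.4,-17.9,0,0,0.817,50],
    [6.8,-4.4,-17.9,0,0,0.817,50],
    [6.8,-4.4,-17.9,0,0,0.817,50]
  ]
}}

```text
time: 3.42
ee_pos: [0.5859, -0.0446, 0.1598]
ee_rot: [[0.48, 0.877, -0.005], [0.877, -0.48, 0.001], [-0.002, -0.005, -1.0]]
ft_force: [0.7, -0.3, 0.9]
finger_gap: 0.043
```

{"op": "apply_moves", "data": {
  "rows": [
    [0,0,0,0,0,0,5],
    [0,0,0,0,0,0,5],
    [0,0,0,0,0,0,5],
    [0,0,0,0,0,0,5]
  ],
  "newtons": 40
}}

```text
time: 3.75
ee_pos: [0.5883, -0.0445, 0.1632]
ee_rot: [[0.478, 0.878, 0.002], [0.878, -0.478, -0.0], [0.001, 0.002, -1.0]]
ft_force: [-3.9, 0.5, 6.8]
finger_gap: 0.0132
```

```bash
cat >> h.py <<'E'
def st():
    s=env.read_state();R=np.array(s["ee_rot"]);print("t",round(s["time"],2),"p",np.round(s["ee_pos"],4),"yaw",np.degrees(np.arctan2(R[1,0],R[0,0])).round(2),"F",np.round(s["ft_force"],1),"M",np.round(s["wrist_torque"],3),"gap",round(s["finger_gap"],4),"q6",round(s["q"][5],2))
E
python3 - <<'E'
from h import *
st()
try:
    r=json.load(open("w1.json"))
except Exception:
    import json;r=json.load(open("w1.json"))
print(bars(r,cv2.imread("pics/w1.png")))
E
```

```text
t 3.75 p [ 0.5883 -0.0445  0.1632] yaw 61.46 F [-3.9  0.5  6.8] M [ 0.09   0.495 -0.067] gap 0.0132 q6 0.29
[([0.587, -0.0464], 61.2, 61.2, 12.7, 57.1), ([0.4749, -0.0315], 128.2, 127.7, 57.4, 13.9), ([0.4898, 0.0806], 25.9, 26.1, 13.5, 57.3)]
```

Fingertips touched something low while closing (z pushed up 3 mm, Fz 7 N). I'll lift 5 mm and regrip.

{"op": "apply_moves", "data": {
  "rows": [
    [0,0,0.2,0,0,0,35],
    [0,0,0.5,0,0,0,35],
    [0,0,0.5,0,0,0,5],
    [0,0,0.5,0,0,0,5],
    [0,0,0.5,0,0,0,5],
    [0,0,0.5,0,0,0,5]
  ]
}}

```text
time: 4.25
ee_pos: [0.5882, -0.0445, 0.1671]
ee_rot: [[0.478, 0.879, 0.001], [0.879, -0.478, -0.0], [0.0, 0.001, -1.0]]
ft_force: [-1.6, 0.4, 6.1]
finger_gap: 0.0128
```

```bash
python3 -c "
from h import *
st()"
```

```text
t 4.25 p [ 0.5882 -0.0445  0.1671] yaw 61.46 F [-1.6  0.4  6.1] M [ 0.083  0.305 -0.045] gap 0.0128 q6 0.29
```

{"op": "apply_moves", "data": {
  "rows": [
    [0,-0.1,0,0,0,-0.785,5],
    [0,-0.1,0,0,0,-0.785,5],
    [0,-0.1,0,0,0,-0.785,5],
    [0,-0.1,0,0,0,-0.785,5],
    [0,-0.1,0,0,0,-0.785,5],
    [0,-0.1,0,0,0,-0.785,5],
    [0,-0.1,0,0,0,-0.785,5],
    [0,-0.1,0,0,0,-0.785,5],
    [0,-0.1,0,0,0,-0.785,5]
  ]
}}

```text
time: 5.0
ee_pos: [0.5887, -0.0455, 0.167]
ee_rot: [[0.958, 0.285, 0.002], [0.285, -0.958, -0.0], [0.002, 0.001, -1.0]]
ft_force: [0.3, 0.6, 6.8]
finger_gap: 0.013
```

```bash
python3 -c "
from h import *
st()"
```

```text
t 5.0 p [ 0.5887 -0.0455  0.167 ] yaw 16.57 F [0.3 0.6 6.8] M [ 0.167 -0.071 -0.025] gap 0.013 q6 1.07
```

{"op": "apply_moves", "data": {
  "rows": [
    [0,0,0,0,0,0,50],
    [0,0,0,0,0,0,50],
    [0,0,0,0,0,0,50],
    [0,0,4,0,0,0,50],
    [-9.8,12.6,4,0,0,0.163,50],
    [-9.8,12.6,4,0,0,0.163,50],
    [-9.8,12.6,4,0,0,0.163,50],
    [-9.8,12.6,4,0,0,0.163,50],
    [-9.8,12.6,4,0,0,0.163,50],
    [-9.8,12.6,0,0,0,0.163,50],
    [-9.8,12.6,0,0,0,0.163,50],
    [-9.8,12.6,0,0,0,0.163,40]
  ]
}}

```text
time: 6.0
ee_pos: [0.4888, 0.0803, 0.165]
ee_rot: [[0.9, 0.436, -0.005], [0.436, -0.9, -0.0], [-0.005, -0.002, -1.0]]
ft_force: [0.2, 0.4, 0.4]
finger_gap: 0.0345
```

```bash
python3 -c "
from h import *
st()
m,im=view('w3');t=topview(m,im,(.539,.017),.16,.16);cv2.imwrite('pics/w3t.png',np.hstack([cv2.resize(im,(400,300)),cv2.resize(t,(300,300))]))"
```

```text
t 6.0 p [0.4888 0.0803 0.165 ] yaw 25.84 F [0.2 0.4 0.4] M [ 0.029 -0.007  0.002] gap 0.0345 q6 1.13
```

View pics/w3t.png

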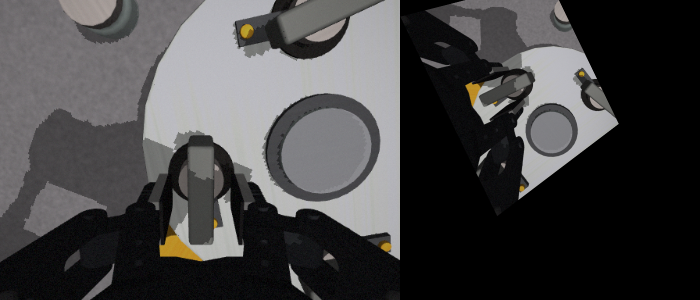

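The jaws straddle bar c, at (200,200) in the left half. Closing and turning 45°.

{"op": "apply_moves", "data": {
  "rows": [
    [0,0,0,0,0,0,5],
    [0,0,0,0,0,0,5],
    [0,0,0,0,0,0,5],
    [0,0,0,0,0,0,5],
    [0,0,0,0,0,-0.785,5],
    [0,0,0,0,0,-0.785,5],
    [0,0,0,0,0,-0.785,5],
    [0,0,0,0,0,-0.785,5],
    [0,0,0,0,0,-0.785,5],
    [0,0,0,0,0,-0.785,5],
    [0,0,0,0,0,-0.785,5],
    [0,0,0,0,0,-0.785,5]
  ]
}}

```text
time: 7.05
ee_pos: [0.4903, 0.0805, 0.1675]
ee_rot: [[0.944, -0.33, 0.002], [-0.33, -0.944, 0.0], [0.001, -0.001, -1.0]]
ft_force: [-2.5, 2.1, 7.4]
finger_gap: 0.0131
```

```bash
python3 -c "
from h import *
st()"
```

```text
t 7.05 p [0.4903 0.0805 0.1675] yaw -19.28 F [-2.5  2.1  7.4] M [0.268 0.512 0.09 ] gap 0.0131 q6 1.92
```

{"op": "apply_moves", "data": {
  "rows": [
    [0,0,0,0,0,0,50],
    [0,0,0,0,0,0,50],
    [0,0,0,0,0,0,50],
    [0,0,4,0,0,0,50],
    [11.2,-1.5,4,0,0,2.787,50],
    [11.2,-1.5,4,0,0,2.787,50],
    [11.2,-1.5,4,0,0,2.787,50],
    [11.2,-1.5,4,0,0,2.787,50],
    [11.2,-1.5,4,0,0,2.787,50],
    [11.2,-1.5,4,0,0,2.787,50],
    [11.2,-1.5,4,0,0,2.787,50],
    [11.2,-1.5,4,0,0,2.787,50]
  ]
}}

```text
time: 8.05
ee_pos: [0.602, 0.0651, 0.2057]
ee_rot: [[0.783, 0.622, -0.001], [0.622, -0.783, -0.0], [-0.001, -0.0, -1.0]]
ft_force: [-0.2, -0.4, -0.3]
finger_gap: 0.0427
```

```bash
python3 -c "
from h import *
st();m,im=view('w4');print(bars(m,im))"
```

```text
t 8.05 p [0.602  0.0651 0.2057] yaw 38.49 F [-0.2 -0.4 -0.3] M [ 0.017 -0.027 -0.003] gap 0.0427 q6 0.88
[([0.5636, 0.1746], 167.9, 173.9, 67.8, 16.2)]
```

{"op": "apply_moves", "data": {
  "rows": [
    [0,0.05,0,0,0,1.778,50],
    [0,0.05,0,0,0,1.778,50],
    [0,0.05,0,0,0,1.778,50],
    [0,0.05,0,0,0,1.778,50],
    [0,0.05,0,0,0,1.778,50],
    [0,0.05,0,0,0,1.778,50],
    [0,0.05,0,0,0,1.778,50],
    [0,0.05,0,0,0,1.778,50],
    [0,0.05,0,0,0,1.778,50],
    [0,0.05,0,0,0,1.778,50],
    [0,0.05,0,0,0,1.778,50],
    [0,0.05,0,0,0,1.778,50]
  ]
}}

```text
time: 9.1
ee_pos: [0.602, 0.0657, 0.2059]
ee_rot: [[-0.563, 0.827, -0.0], [0.827, 0.563, -0.0], [-0.0, -0.0, -1.0]]
ft_force: [0.3, 0.5, -0.7]
finger_gap: 0.043
```

```bash
python3 -c "
from h import *
st()"
```

```text
t 9.1 p [0.602  0.0657 0.2059] yaw 124.26 F [ 0.3  0.5 -0.7] M [-0.014 -0.025  0.004] gap 0.043 q6 -0.62
```

Remaining to b: 16.1° (0.281 rad), then descend, grip and turn.

{"op": "apply_moves", "data": {
  "rows": [
    [0,0,0,0,0,0.281,50],
    [0,0,0,0,0,0.281,50],
    [0,0,0,0,0,0.281,50],
    [0,0,-4,0,0,0.281,50],
    [0,0,-4,0,0,0.281,45],
    [0,0,-4,0,0,0.281,5],
    [0,0,-4,0,0,0.281,5],
    [0,0,-4,0,0,0.281,5],
    [0,0,-4,0,0,0.281,5],
    [0,0,-4,0,0,0.281,5]
  ]
}}

```text
time: 9.93
ee_pos: [0.6025, 0.0659, 0.1673]
ee_rot: [[-0.768, 0.64, 0.002], [0.64, 0.768, -0.0], [-0.002, 0.001, -1.0]]
ft_force: [0.2, 1.5, 1.0]
finger_gap: 0.0127
```

{"op": "apply_moves", "data": {
  "rows": [
    [0,0,0,0,0,-0.785,5],
    [0,0,0,0,0,-0.785,5],
    [0,0,0,0,0,-0.785,5],
    [0,0,0,0,0,-0.785,5],
    [0,0,0,0,0,-0.785,5],
    [0,0,0,0,0,-0.785,5],
    [0,0,0,0,0,-0.785,5],
    [0,0,0,0,0,-0.785,5]
  ]
}}

```text
time: 10.6
ee_pos: [0.6022, 0.0658, 0.1673]
ee_rot: [[-0.09, 0.996, 0.001], [0.996, 0.09, -0.0], [-0.0, 0.001, -1.0]]
ft_force: [-2.1, -0.9, 3.8]
finger_gap: 0.013
```

```bash
python3 -c "
from h import *
st()"
```

```text
t 10.6 p [0.6022 0.0658 0.1673] yaw 95.14 F [-2.1 -0.9  3.8] M [-0.158  0.412 -0.016] gap 0.013 q6 -0.11
```

{"op": "apply_moves", "data": {
  "rows": [
    [0,0,0,0,0,0,50],
    [0,0,0,0,0,0,50],
    [0,0,0,0,0,0,50],
    [0,0,4,0,0,0,50],
    [-12.7,-9.7,4,0,0,0.577,50],
    [-12.7,-9.7,4,0,0,0.577,50],
    [-12.7,-9.7,4,0,0,0.577,50],
    [-12.7,-9.7,4,0,0,0.577,50],
    [-12.7,-9.7,4,0,0,0.577,50],
    [-12.7,-9.7,4,0,0,0.577,50],
    [-12.7,-9.7,0,0,0,0.577,50],
    [-12.7,-9.7,0,0,0,0.577,50]
  ]
}}

```text
time: 11.6
ee_pos: [0.473, -0.0303, 0.162]
ee_rot: [[-0.618, 0.786, -0.007], [0.786, 0.618, 0.002], [0.006, -0.004, -1.0]]
ft_force: [-2.2, 0.5, -2.2]
finger_gap: 0.0428
```

{"op": "apply_moves", "data": {
  "rows": [
    [0,0,0,0,0,0,5],
    [0,0,0,0,0,0,5],
    [0,0,0,0,0,0,5],
    [0,0,0,0,0,0,5],
    [0,0,0,0,0,-0.785,5],
    [0,0,0,0,0,-0.785,5],
    [0,0,0,0,0,-0.785,5],
    [0,0,0,0,0,-0.785,5],
    [0,0,0,0,0,-0.785,5],
    [0,0,0,0,0,-0.785,5],
    [0,0,0,0,0,-0.785,5],
    [0,0,0,0,0,-0.785,5]
  ]
}}

```text
time: 12.6
ee_pos: [0.4754, -0.0313, 0.1672]
ee_rot: [[0.118, 0.993, 0.002], [0.993, -0.118, -0.001], [-0.001, 0.002, -1.0]]
ft_force: [-2.7, -1.1, 4.5]
finger_gap: 0.0128
```

```bash
python3 -c "
from h import *
st()"
```

```text
t 12.6 p [ 0.4754 -0.0313  0.1672] yaw 83.23 F [-2.7 -1.1  4.5] M [-0.265  0.395  0.054] gap 0.0128 q6 -0.11
```

Release and lift for a check of all four bars.

{"op": "apply_moves", "data": {
  "rows": [
    [0,0,0,0,0,0,50],
    [0,0,0,0,0,0,50],
    [0,0,4,0,0,0,50],
    [4,2.9,17,0,0,-1.2,50],
    [4,2.9,17,0,0,-1.2,50],
    [4,2.9,17,0,0,-1.2,50],
    [4,2.9,17,0,0,-1.2,50],
    [4,2.9,17,0,0,-1.2,50],
    [4,2.9,17,0,0,-1.2,50],
    [4,2.9,17,0,0,-1.2,50],
    [4,2.9,17,0,0,-1.2,50],
    [4,2.9,17,0,0,-1.2,50]
  ]
}}

```text
time: 13.6
ee_pos: [0.5151, -0.0018, 0.3361]
ee_rot: [[0.948, 0.318, 0.0], [0.318, -0.948, 0.0], [0.0, -0.0, -1.0]]
ft_force: [-0.9, -0.0, 1.0]
finger_gap: 0.0428
```

```bash
python3 -c "
from h import *
st();m,im=view('w5');print(*bars(m,im,'w5t'),sep='\n')"
```

```text
t 13.6 p [ 0.5151 -0.0018  0.3361] yaw 18.56 F [-0.9 -0.   1. ] M [ 0.052 -0.013 -0.051] gap 0.0428 q6 1.09
([0.5873, -0.0464], 16.4, 16.9, 13.6, 57.6)
([0.6022, 0.0659], 95.4, 95.4, 56.5, 12.9)
```

View pics/w5t.png

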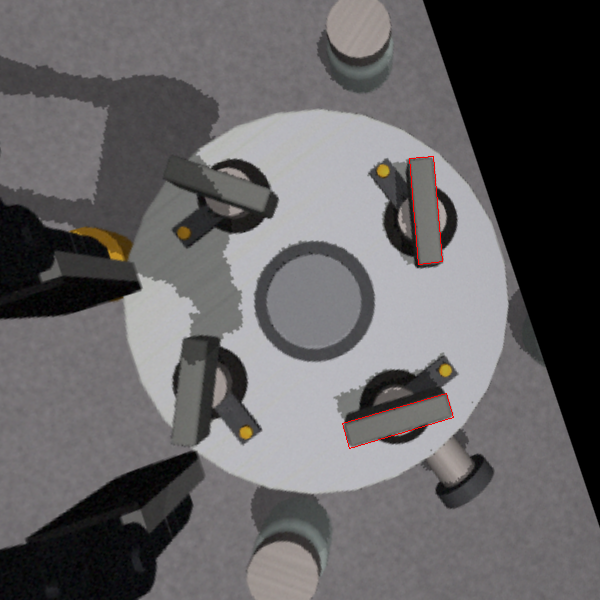

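All four bars have turned 45° (a 16.4°, b 95.4°) and the pins are unchanged. Second pass, knob a.

{"op": "apply_moves", "data": {
  "rows": [
    [7.2,-4.4,-13,0,0,-0.035,50],
    [7.2,-4.4,-13,0,0,-0.035,50],
    [7.2,-4.4,-13,0,0,-0.035,50],
    [7.2,-4.4,-13,0,0,-0.035,50],
    [7.2,-4.4,-13,0,0,-0.035,50],
    [7.2,-4.4,-17,0,0,-0.035,50],
    [7.2,-4.4,-17,0,0,-0.035,50],
    [7.2,-4.4,-17,0,0,-0.035,45],
    [7.2,-4.4,-17,0,0,-0.035,5],
    [7.2,-4.4,-17,0,0,-0.035,5],
    [7.2,-4.4,-17,0,0,-0.035,5],
    [7.2,-4.4,-17,0,0,-0.035,5]
  ],
  "newtons": 60
}}

```text
time: 14.65
ee_pos: [0.5879, -0.0458, 0.1691]
ee_rot: [[0.957, 0.29, 0.004], [0.29, -0.957, -0.0], [0.004, 0.002, -1.0]]
ft_force: [-1.0, 1.7, 6.0]
finger_gap: 0.0122
```

```bash
python3 -c "
from h import *
st()"
```

```text
t 14.65 p [ 0.5879 -0.0458  0.1691] yaw 16.87 F [-1.   1.7  6. ] M [0.294 0.179 0.031] gap 0.0122 q6 1.07
```

{"op": "apply_moves", "data": {
  "rows": [
    [0,0,0,0,0,-0.36,5],
    [0,0,0,0,0,-0.36,5],
    [0,0,0,0,0,-0.36,5],
    [0,0,0,0,0,-0.36,5],
    [0,0,0,0,0,-0.36,5],
    [0,0,0,0,0,-0.36,5]
  ]
}}

```text
time: 15.15
ee_pos: [0.5879, -0.046, 0.1692]
ee_rot: [[0.998, -0.066, 0.004], [-0.066, -0.998, -0.001], [0.005, 0.001, -1.0]]
ft_force: [-2.2, 0.3, 5.3]
finger_gap: 0.0123
```

```bash
python3 -c "
from h import *
st()"
```

```text
t 15.15 p [ 0.5879 -0.046   0.1692] yaw -3.76 F [-2.2  0.3  5.3] M [ 0.122  0.214 -0.026] gap 0.0123 q6 1.43
```

{"op": "apply_moves", "data": {
  "rows": [
    [0,0,0,0,0,-0.052,5],
    [0,0,0,0,0,-0.052,5],
    [0,0,0,0,0,-0.052,5]
  ]
}}

```text
time: 15.4
ee_pos: [0.5879, -0.046, 0.1692]
ee_rot: [[0.993, -0.117, 0.004], [-0.117, -0.993, -0.001], [0.005, 0.0, -1.0]]
ft_force: [-0.9, 0.6, 4.6]
finger_gap: 0.0125
```

```bash
python3 -c "
from h import *
st()"
```

```text
t 15.4 p [ 0.5879 -0.046   0.1692] yaw -6.74 F [-0.9  0.6  4.6] M [0.06  0.284 0.072] gap 0.0125 q6 1.48
```

{"op": "apply_moves", "data": {
  "rows": [
    [0,0,0,0,0,-0.052,5],
    [0,0,0,0,0,-0.052,5],
    [0,0,0,0,0,-0.052,5]
  ]
}}

```text
time: 15.65
ee_pos: [0.5879, -0.046, 0.1691]
ee_rot: [[0.986, -0.169, 0.004], [-0.169, -0.986, -0.001], [0.004, 0.0, -1.0]]
ft_force: [-0.5, -0.1, 5.5]
finger_gap: 0.012
```

```bash
python3 -c "
from h import *
st()"
```

```text
t 15.65 p [ 0.5879 -0.046   0.1691] yaw -9.72 F [-0.5 -0.1  5.5] M [0.046 0.214 0.029] gap 0.012 q6 1.53
```

No bite at 71°. Continuing in steps of about 3°.

{"op": "apply_moves", "data": {
  "rows": [
    [0,0,0,0,0,-0.052,5],
    [0,0,0,0,0,-0.052,5],
    [0,0,0,0,0,-0.052,5]
  ]
}}

```text
time: 15.9
ee_pos: [0.5879, -0.0461, 0.1691]
ee_rot: [[0.976, -0.22, 0.004], [-0.22, -0.976, -0.001], [0.004, 0.0, -1.0]]
ft_force: [-0.4, 0.7, 4.9]
finger_gap: 0.0125
```

```bash
python3 -c "
from h import *
st()"
```

```text
t 15.9 p [ 0.5879 -0.0461  0.1691] yaw -12.7 F [-0.4  0.7  4.9] M [ 0.044  0.23  -0.022] gap 0.0125 q6 1.58
```

{"op": "apply_moves", "data": {
  "rows": [
    [0,0,0,0,0,-0.052,5],
    [0,0,0,0,0,-0.052,5],
    [0,0,0,0,0,-0.052,5]
  ]
}}

```text
time: 16.15
ee_pos: [0.5879, -0.0461, 0.1691]
ee_rot: [[0.963, -0.27, 0.004], [-0.27, -0.963, -0.001], [0.004, -0.0, -1.0]]
ft_force: [-1.1, 0.3, 6.4]
finger_gap: 0.0123
```

```bash
python3 -c "
from h import *
st()"
```

```text
t 16.15 p [ 0.5879 -0.0461  0.1691] yaw -15.68 F [-1.1  0.3  6.4] M [0.022 0.273 0.061] gap 0.0123 q6 1.64
```

{"op": "apply_moves", "data": {
  "rows": [
    [0,0,0,0,0,-0.052,5],
    [0,0,0,0,0,-0.052,5],
    [0,0,0,0,0,-0.052,5]
  ]
}}

```text
time: 16.4
ee_pos: [0.5879, -0.0461, 0.1691]
ee_rot: [[0.947, -0.32, 0.004], [-0.32, -0.947, -0.001], [0.004, -0.0, -1.0]]
ft_force: [-0.9, 0.0, 5.7]
finger_gap: 0.0123
```

```bash
python3 -c "
from h import *
st()"
```

```text
t 16.4 p [ 0.5879 -0.0461  0.1691] yaw -18.66 F [-0.9  0.   5.7] M [-0.015  0.317  0.017] gap 0.0123 q6 1.69
```

{"op": "apply_moves", "data": {
  "rows": [
    [0,0,0,0,0,-0.052,5],
    [0,0,0,0,0,-0.052,5],
    [0,0,0,0,0,-0.052,5]
  ]
}}

```text
time: 16.65
ee_pos: [0.5879, -0.0461, 0.1692]
ee_rot: [[0.93, -0.369, 0.004], [-0.369, -0.93, -0.001], [0.004, -0.001, -1.0]]
ft_force: [-1.4, 0.1, 5.4]
finger_gap: 0.012
```

```bash
python3 -c "
from h import *
st();print(env.read_state()['effort'])"
```

```text
t 16.65 p [ 0.5879 -0.0461  0.1692] yaw -21.64 F [-1.4  0.1  5.4] M [ 0.032  0.276 -0.02 ] gap 0.012 q6 1.74
[ -0.09929688 -48.17882895 -21.91642463   0.07086188  -0.47354842
   0.12530326]
```

{"op": "apply_moves", "data": {
  "rows": [
    [0,0,0,0,0,-0.035,5],
    [0,0,0,0,0,-0.035,5],
    [0,0,0,0,0,-0.035,5]
  ]
}}

```text
time: 16.9
ee_pos: [0.5879, -0.0461, 0.1691]
ee_rot: [[0.916, -0.401, 0.004], [-0.401, -0.916, -0.001], [0.004, -0.001, -1.0]]
ft_force: [-0.8, 0.9, 6.2]
finger_gap: 0.0125
```

```bash
python3 -c "
from h import *
st();print(env.read_state()['effort'])
m,im=view('w6');cv2.imwrite('pics/w6c.png',im)"
```

```text
t 16.9 p [ 0.5879 -0.0461  0.1691] yaw -23.64 F [-0.8  0.9  6.2] M [-0.031  0.284 -0.015] gap 0.0125 q6 1.78
[ -0.07358346 -48.17160845 -21.92558169   0.09701916  -0.48414521
   0.1033691 ]
```

View pics/w6c.png

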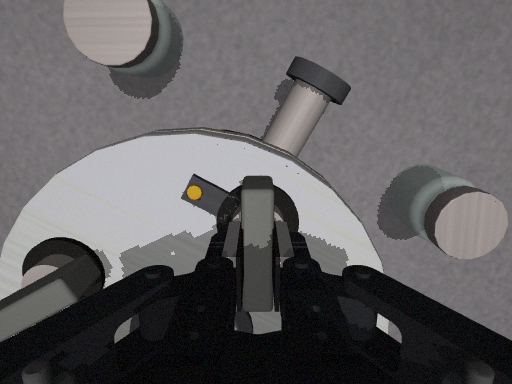

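Bar a is held centrally and the telltale is at (194,192). Effort on joint 6 is about 0.1 N m, so no bite at 85° yet. Going on.

{"op": "apply_moves", "data": {
  "rows": [
    [0,0,0,0,0,-0.052,5],
    [0,0,0,0,0,-0.052,5],
    [0,0,0,0,0,-0.052,5]
  ]
}}

```text
time: 17.2
ee_pos: [0.5878, -0.0461, 0.1691]
ee_rot: [[0.894, -0.448, 0.004], [-0.448, -0.894, -0.001], [0.004, -0.001, -1.0]]
ft_force: [-0.8, 0.2, 5.7]
finger_gap: 0.0123
```

```bash
sed -i 's/"q6",round(s\["q"\]\[5\],2)/"e6",round(s["effort"][5],3),"q6",round(s["q"][5],2)/' h.py; python3 -c "
from h import *
st()"
```

```text
t 17.2 p [ 0.5878 -0.0461  0.1691] yaw -26.62 F [-0.8  0.2  5.7] M [-0.046  0.349  0.032] gap 0.0123 e6 0.126 q6 1.83
```

{"op": "apply_moves", "data": {
  "rows": [
    [0,0,0,0,0,-0.052,5],
    [0,0,0,0,0,-0.052,5],
    [0,0,0,0,0,-0.052,5]
  ]
}}

```text
time: 17.45
ee_pos: [0.5878, -0.0462, 0.1692]
ee_rot: [[0.869, -0.494, 0.004], [-0.494, -0.869, -0.001], [0.004, -0.001, -1.0]]
ft_force: [-2.0, 0.7, 5.5]
finger_gap: 0.0127
```

```bash
python3 -c "
from h import *
st()"
```

```text
t 17.45 p [ 0.5878 -0.0462  0.1692] yaw -29.61 F [-2.   0.7  5.5] M [-0.015  0.338  0.022] gap 0.0127 e6 0.126 q6 1.88
```

{"op": "apply_moves", "data": {
  "rows": [
    [0,0,0,0,0,-0.052,5],
    [0,0,0,0,0,-0.052,5],
    [0,0,0,0,0,-0.052,5]
  ]
}}

```text
time: 17.7
ee_pos: [0.5878, -0.0462, 0.1692]
ee_rot: [[0.843, -0.538, 0.004], [-0.538, -0.843, -0.001], [0.004, -0.001, -1.0]]
ft_force: [-2.1, -0.5, 4.9]
finger_gap: 0.0124
```

```bash
python3 -c "
from h import *
st()
m,im=view('w7')
for n in ('w6','w7'):
    i=cv2.imread(f'pics/{n}.png');g=cv2.cvtColor(i,cv2.COLOR_BGR2HSV);k=((g[...,1]>130)&(g[...,2]>90)&(g[...,0]>12)&(g[...,0]<32)).astype(np.uint8)
    nn,l,s,c=cv2.connectedComponentsWithStats(k);print(n,[(s[j][4],c[j].round(1)) for j in range(1,nn) if s[j][4]>20])
"
```

```text
t 17.7 p [ 0.5878 -0.0462  0.1692] yaw -32.56 F [-2.1 -0.5  4.9] M [-0.083  0.281  0.226] gap 0.0124 e6 0.296 q6 1.93
w6 [(np.int32(174), array([193.9, 192. ]))]
w7 [(np.int32(170), array([189.8, 201.7]))]
```

Bite felt on knob a: moment up about 0.2 N m at yaw -32.6°, so the bite starts near -30.5°. Going 10.4° more to about -43°.

{"op": "apply_moves", "data": {
  "rows": [
    [0,0,0,0,0,-0.09,5],
    [0,0,0,0,0,-0.18,5],
    [0,0,0,0,0,-0.18,5],
    [0,0,0,0,0,-0.18,5],
    [0,0,0,0,0,-0.18,5]
  ]
}}

```text
time: 18.17
ee_pos: [0.5877, -0.0463, 0.1691]
ee_rot: [[0.733, -0.68, 0.004], [-0.68, -0.733, -0.002], [0.004, -0.002, -1.0]]
ft_force: [-1.2, -0.3, 6.0]
finger_gap: 0.0122
```

```bash
python3 -c "
from h import *
st()
"
```

```text
t 18.17 p [ 0.5877 -0.0463  0.1691] yaw -42.85 F [-1.2 -0.3  6. ] M [-0.13   0.358  0.215] gap 0.0122 e6 0.267 q6 2.11
```

Moment is lower than expected (0.22–0.27 N m), so slip in the pads is possible. I'll release, lift and measure the bar.

{"op": "apply_moves", "data": {
  "rows": [
    [0,0,0,0,0,0,50],
    [0,0,0,0,0,0,50],
    [0,0,0,0,0,0,50],
    [0,0,4,0,0,0,50],
    [-7,4.4,16.5,0,0,0.4,50],
    [-7,4.4,16.5,0,0,0.4,50],
    [-7,4.4,16.5,0,0,0.4,50],
    [-7,4.4,16.5,0,0,0.4,50],
    [-7,4.4,16.5,0,0,0.4,50],
    [-7,4.4,16.5,0,0,0.4,50]
  ]
}}

```text
time: 19.0
ee_pos: [0.517, -0.0018, 0.3327]
ee_rot: [[0.94, -0.342, 0.004], [-0.342, -0.94, -0.001], [0.004, -0.001, -1.0]]
ft_force: [0.0, -0.6, -0.4]
finger_gap: 0.0427
```

```bash
python3 -c "
from h import *
st();m,im=view('w8');print(*bars(m,im,'w8t'),sep='\n')
# full-res zoom around knob a on plane .127
cv2.imwrite('pics/w8z.png',np.hstack([cv2.imread('pics/w8t.png')[::2,::2],topview(m,im,(.5877,-.0463),.16,.05,300)]))
"
```

```text
t 19.0 p [ 0.517  -0.0018  0.3327] yaw -20.0 F [ 0.  -0.6 -0.4] M [ 0.019 -0.015  0.026] gap 0.0427 e6 -0.07 q6 1.77
([0.5873, -0.0466], 139.7, 139.7, 56.6, 13.1)
```

View pics/w8z.png

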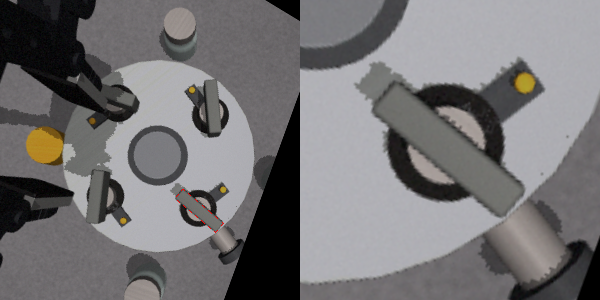

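Bar a now stands at -40.3°: it sprang back 2.6° as the elastic model says, about 12° past the bite. Next is c, approached with a half-turned grasp to keep joint 6 in range.

{"op": "apply_moves", "data": {
  "rows": [
    [-2.7,8.2,-11,0,0,1.45,50],
    [-2.7,8.2,-11,0,0,1.45,50],
    [-2.7,8.2,-11,0,0,1.45,50],
    [-2.7,8.2,-11,0,0,1.45,50],
    [-2.7,8.2,-11,0,0,1.45,50],
    [-2.7,8.2,-11,0,0,1.45,50],
    [-2.7,8.2,-11,0,0,1.45,50],
    [-2.7,8.2,-11,0,0,1.45,50],
    [-2.7,8.2,-11,0,0,1.45,50],
    [-2.7,8.2,-11,0,0,1.45,50],
    [-2.7,8.2,-11,0,0,1.45,50],
    [-2.7,8.2,-11,0,0,1.45,50]
  ]
}}

```text
time: 20.05
ee_pos: [0.4896, 0.0795, 0.2189]
ee_rot: [[0.448, 0.894, -0.004], [0.894, -0.448, -0.0], [-0.002, -0.003, -1.0]]
ft_force: [0.1, -0.3, -0.4]
finger_gap: 0.0431
```

{"op": "apply_moves", "data": {
  "rows": [
    [0,0,0,0,0,1.3,50],
    [0,0,0,0,0,1.3,50],
    [0,0,0,0,0,1.3,50],
    [0,0,0,0,0,1.3,50],
    [0,0,0,0,0,1.3,50],
    [0,0,0,0,0,1.3,50],
    [0,0,0,0,0,1.3,50],
    [0,0,0,0,0,1.3,50],
    [0,0,0,0,0,1.3,50],
    [0,0,0,0,0,1.3,50],
    [0,0,0,0,0,1.3,50]
  ]
}}

```text
time: 20.97
ee_pos: [0.4896, 0.0795, 0.2189]
ee_rot: [[-0.741, 0.671, -0.004], [0.671, 0.741, -0.0], [0.003, -0.003, -1.0]]
ft_force: [0.2, 0.2, 0.6]
finger_gap: 0.0429
```

```bash
python3 -c "
from h import *
st()
"
```

```text
t 20.97 p [0.4896 0.0795 0.2189] yaw 137.85 F [0.2 0.2 0.6] M [ 0.032 -0.007  0.   ] gap 0.0429 e6 -0.191 q6 -0.83
```

{"op": "apply_moves", "data": {
  "rows": [
    [0,0.1,0,0,0,0.4,50],
    [0,0.1,0,0,0,0.4,50],
    [0,0.1,0,0,0,0.4,50],
    [0,0.1,-1,0,0,0.4,50],
    [0,0.1,-5.3,0,0,0.4,50],
    [0,0.1,-5.3,0,0,0.4,50],
    [0,0.1,-5.3,0,0,0.4,45],
    [0,0.1,-5.3,0,0,0.4,5],
    [0,0.1,-5.3,0,0,0.4,5],
    [0,0.1,-5.3,0,0,0.4,5],
    [0,0.1,-5.3,0,0,0.4,5],
    [0,0.1,-5.3,0,0,0.4,5]
  ]
}}

```text
time: 21.97
ee_pos: [0.4908, 0.0809, 0.1693]
ee_rot: [[-0.943, 0.334, 0.003], [0.334, 0.943, -0.0], [-0.003, 0.001, -1.0]]
ft_force: [0.1, -0.3, 5.3]
finger_gap: 0.0121
```

{"op": "apply_moves", "data": {
  "rows": [
    [0,0,0,0,0,-0.36,5],
    [0,0,0,0,0,-0.36,5],
    [0,0,0,0,0,-0.36,5],
    [0,0,0,0,0,-0.36,5],
    [0,0,0,0,0,-0.36,5],
    [0,0,0,0,0,-0.36,5]
  ]
}}

```text
time: 22.47
ee_pos: [0.4906, 0.0806, 0.1693]
ee_rot: [[-0.764, 0.645, 0.003], [0.645, 0.764, -0.001], [-0.002, 0.001, -1.0]]
ft_force: [-1.0, -2.6, 5.3]
finger_gap: 0.0124
```

```bash
python3 -c "
from h import *
st()
"
```

```text
t 22.47 p [0.4906 0.0806 0.1693] yaw 139.84 F [-1.  -2.6  5.3] M [-0.296  0.067 -0.03 ] gap 0.0124 e6 -0.011 q6 -0.86
```

{"op": "apply_moves", "data": {
  "rows": [
    [0,0,0,0,0,-0.07,5],
    [0,0,0,0,0,-0.07,5],
    [0,0,0,0,0,-0.07,5]
  ]
}}

```text
time: 22.72
ee_pos: [0.4906, 0.0806, 0.1693]
ee_rot: [[-0.717, 0.697, 0.003], [0.697, 0.717, -0.001], [-0.002, 0.001, -1.0]]
ft_force: [-0.6, -2.3, 6.4]
finger_gap: 0.012
```

```bash
python3 -c "
from h import *
st()
"
```

```text
t 22.72 p [0.4906 0.0806 0.1693] yaw 135.83 F [-0.6 -2.3  6.4] M [-0.405  0.092  0.001] gap 0.012 e6 0.147 q6 -0.79
```

{"op": "apply_moves", "data": {
  "rows": [
    [0,0,0,0,0,-0.07,5],
    [0,0,0,0,0,-0.07,5],
    [0,0,0,0,0,-0.07,5]
  ]
}}

```text
time: 22.97
ee_pos: [0.4905, 0.0806, 0.1693]
ee_rot: [[-0.667, 0.745, 0.002], [0.745, 0.667, -0.001], [-0.002, 0.001, -1.0]]
ft_force: [-1.1, -2.7, 5.6]
finger_gap: 0.0124
```

```bash
python3 -c "
from h import *
st()
"
```

```text
t 22.97 p [0.4905 0.0806 0.1693] yaw 131.81 F [-1.1 -2.7  5.6] M [-0.398  0.119  0.007] gap 0.0124 e6 0.148 q6 -0.72
```

{"op": "apply_moves", "data": {
  "rows": [
    [0,0,0,0,0,-0.06,5],
    [0,0,0,0,0,-0.06,5],
    [0,0,0,0,0,-0.06,5]
  ]
}}

```text
time: 23.22
ee_pos: [0.4905, 0.0806, 0.1693]
ee_rot: [[-0.621, 0.784, 0.002], [0.784, 0.621, -0.001], [-0.002, 0.001, -1.0]]
ft_force: [-0.9, -2.3, 6.8]
finger_gap: 0.0123
```

```bash
python3 -c "
from h import *
st()
"
```

```text
t 23.22 p [0.4905 0.0806 0.1693] yaw 128.41 F [-0.9 -2.3  6.8] M [-0.446  0.132  0.279] gap 0.0123 e6 0.364 q6 -0.66
```

{"op": "apply_moves", "data": {
  "rows": [
    [0,0,0,0,0,-0.06,5],
    [0,0,0,0,0,-0.06,5],
    [0,0,0,0,0,-0.06,5]
  ]
}}

```text
time: 23.47
ee_pos: [0.4905, 0.0805, 0.1693]
ee_rot: [[-0.573, 0.819, 0.002], [0.819, 0.573, -0.001], [-0.002, 0.001, -1.0]]
ft_force: [-0.6, -2.2, 5.2]
finger_gap: 0.0124
```

```bash
python3 -c "
from h import *
st()
"
```

```text
t 23.47 p [0.4905 0.0805 0.1693] yaw 124.98 F [-0.6 -2.2  5.2] M [-0.435  0.218  0.245] gap 0.0124 e6 0.37 q6 -0.6
```

{"op": "apply_moves", "data": {
  "rows": [
    [0,0,0,0,0,-0.06,5],
    [0,0,0,0,0,-0.06,5],
    [0,0,0,0,0,-0.06,5]
  ]
}}

```text
time: 23.72
ee_pos: [0.4905, 0.0805, 0.1693]
ee_rot: [[-0.523, 0.852, 0.002], [0.852, 0.523, -0.001], [-0.002, 0.001, -1.0]]
ft_force: [-1.7, -2.0, 5.8]
finger_gap: 0.0123
```

```bash
python3 -c "
from h import *
st()
"
```

```text
t 23.72 p [0.4905 0.0805 0.1693] yaw 121.54 F [-1.7 -2.   5.8] M [-0.483  0.157  0.293] gap 0.0123 e6 0.391 q6 -0.54
```

Knob c bit at yaw of about 131.6° and is now 10° past. I'll add 2°, release and go to b.

{"op": "apply_moves", "data": {
  "rows": [
    [0,0,0,0,0,-0.035,5],
    [0,0,0,0,0,-0.035,5],
    [0,0,0,0,0,-0.035,5]
  ]
}}

```text
time: 23.97
ee_pos: [0.4904, 0.0805, 0.1693]
ee_rot: [[-0.493, 0.87, 0.002], [0.87, 0.493, -0.001], [-0.002, 0.001, -1.0]]
ft_force: [-0.8, -2.7, 6.3]
finger_gap: 0.0124
```

```bash
python3 -c "
from h import *
st()
"
```

```text
t 23.97 p [0.4904 0.0805 0.1693] yaw 119.54 F [-0.8 -2.7  6.3] M [-0.428  0.185  0.333] gap 0.0124 e6 0.376 q6 -0.51
```

{"op": "apply_moves", "data": {
  "rows": [
    [0,0,0,0,0,0,50],
    [0,0,0,0,0,0,50],
    [0,0,0,0,0,0,50],
    [0,0,4,0,0,0,50],
    [11.2,-1.4,4,0,0,-0.422,50],
    [11.2,-1.4,4,0,0,-0.422,50],
    [11.2,-1.4,4,0,0,-0.422,50],
    [11.2,-1.4,4,0,0,-0.422,50],
    [11.2,-1.4,4,0,0,-0.422,50],
    [11.2,-1.4,0,0,0,-0.422,50],
    [11.2,-1.4,0,0,0,-0.422,50]
  ]
}}

```text
time: 24.88
ee_pos: [0.5982, 0.0672, 0.1625]
ee_rot: [[-0.095, 0.995, -0.011], [0.995, 0.095, 0.0], [0.001, -0.01, -1.0]]
ft_force: [-1.5, -0.4, -1.3]
finger_gap: 0.0427
```

```bash
python3 -c "
from h import *
st()
"
```

```text
t 24.88 p [0.5982 0.0672 0.1625] yaw 95.44 F [-1.5 -0.4 -1.3] M [0.006 0.061 0.049] gap 0.0427 e6 0.023 q6 -0.11
```

{"op": "apply_moves", "data": {
  "rows": [
    [0,0,0,0,0,0,45],
    [0,0,0,0,0,0,5],
    [0,0,0,0,0,0,5],
    [0,0,0,0,0,0,5],
    [0,0,0,0,0,0,5],
    [0,0,0,0,0,0,5]
  ]
}}

```text
time: 25.38
ee_pos: [0.6023, 0.0671, 0.1703]
ee_rot: [[-0.093, 0.996, 0.003], [0.996, 0.093, 0.0], [-0.0, 0.003, -1.0]]
ft_force: [-3.1, 0.3, 6.2]
finger_gap: 0.0124
```

```bash
python3 -c "
from h import *
st()
"
```

```text
t 25.38 p [0.6023 0.0671 0.1703] yaw 95.35 F [-3.1  0.3  6.2] M [0.016 0.58  0.03 ] gap 0.0124 e6 0.006 q6 -0.11
```

{"op": "apply_moves", "data": {
  "rows": [
    [0,0,0,0,0,-0.38,5],
    [0,0,0,0,0,-0.38,5],
    [0,0,0,0,0,-0.38,5],
    [0,0,0,0,0,-0.38,5],
    [0,0,0,0,0,-0.38,5],
    [0,0,0,0,0,-0.38,5]
  ]
}}

```text
time: 25.88
ee_pos: [0.6025, 0.067, 0.1703]
ee_rot: [[0.283, 0.959, 0.003], [0.959, -0.283, -0.0], [0.001, 0.003, -1.0]]
ft_force: [-2.8, 0.1, 6.6]
finger_gap: 0.0121
```

```bash
python3 -c "
from h import *
st()
"
```

```text
t 25.88 p [0.6025 0.067  0.1703] yaw 73.57 F [-2.8  0.1  6.6] M [-0.043  0.411 -0.035] gap 0.0121 e6 0.007 q6 0.27
```

{"op": "apply_moves", "data": {
  "rows": [
    [0,0,0,0,0,-0.06,5],
    [0,0,0,0,0,-0.06,5],
    [0,0,0,0,0,-0.06,5]
  ]
}}

```text
time: 26.13
ee_pos: [0.6025, 0.0669, 0.1703]
ee_rot: [[0.34, 0.94, 0.003], [0.94, -0.34, -0.0], [0.001, 0.003, -1.0]]
ft_force: [-1.8, 0.2, 7.2]
finger_gap: 0.0122
```

```bash
python3 -c "
from h import *
st()
"
```

```text
t 26.13 p [0.6025 0.0669 0.1703] yaw 70.12 F [-1.8  0.2  7.2] M [-0.049  0.42   0.044] gap 0.0122 e6 0.144 q6 0.33
```

{"op": "apply_moves", "data": {
  "rows": [
    [0,0,0,0,0,-0.06,5],
    [0,0,0,0,0,-0.06,5],
    [0,0,0,0,0,-0.06,5]
  ]
}}

```text
time: 26.38
ee_pos: [0.6025, 0.0669, 0.1703]
ee_rot: [[0.395, 0.919, 0.003], [0.919, -0.395, -0.0], [0.001, 0.003, -1.0]]
ft_force: [-2.3, 0.3, 6.5]
finger_gap: 0.0123
```

```bash
python3 -c "
from h import *
st()
"
```

```text
t 26.38 p [0.6025 0.0669 0.1703] yaw 66.71 F [-2.3  0.3  6.5] M [-0.055  0.398  0.25 ] gap 0.0123 e6 0.36 q6 0.39
```

{"op": "apply_moves", "data": {
  "rows": [
    [0,0,0,0,0,-0.06,5],
    [0,0,0,0,0,-0.06,5],
    [0,0,0,0,0,-0.06,5]
  ]
}}

```text
time: 26.63
ee_pos: [0.6025, 0.0669, 0.1703]
ee_rot: [[0.45, 0.893, 0.003], [0.893, -0.45, -0.0], [0.001, 0.003, -1.0]]
ft_force: [-2.6, 0.6, 7.3]
finger_gap: 0.0125
```

```bash
python3 -c "
from h import *
st()
"
```

```text
t 26.63 p [0.6025 0.0669 0.1703] yaw 63.28 F [-2.6  0.6  7.3] M [-0.058  0.377  0.206] gap 0.0125 e6 0.372 q6 0.45
```

Knob b bit at about 69.8°; turning to 58°, then on to d.

{"op": "apply_moves", "data": {
  "rows": [
    [0,0,0,0,0,-0.092,5],
    [0,0,0,0,0,-0.092,5],
    [0,0,0,0,0,-0.092,5],
    [0,0,0,0,0,-0.092,5]
  ]
}}

```text
time: 26.97
ee_pos: [0.6026, 0.0669, 0.1703]
ee_rot: [[0.53, 0.848, 0.003], [0.848, -0.53, -0.0], [0.001, 0.003, -1.0]]
ft_force: [-2.6, -0.5, 6.3]
finger_gap: 0.0122
```

```bash
python3 -c "
from h import *
st()
"
```

```text
t 26.97 p [0.6026 0.0669 0.1703] yaw 58.02 F [-2.6 -0.5  6.3] M [-0.128  0.349  0.289] gap 0.0122 e6 0.275 q6 0.54
```

{"op": "apply_moves", "data": {
  "rows": [
    [0,0,0,0,0,0,50],
    [0,0,0,0,0,0,50],
    [0,0,0,0,0,0,50],
    [0,0,4,0,0,0,50],
    [-12.7,-9.8,4,0,0,0.442,50],
    [-12.7,-9.8,4,0,0,0.442,50],
    [-12.7,-9.8,4,0,0,0.442,50],
    [-12.7,-9.8,4,0,0,0.442,50],
    [-12.7,-9.8,4,0,0,0.442,50],
    [-12.7,-9.8,4,0,0,0.442,50],
    [-12.7,-9.8,0,0,0,0.442,50],
    [-12.7,-9.8,0,0,0,0.442,50]
  ]
}}

```text
time: 27.97
ee_pos: [0.4731, -0.0302, 0.164]
ee_rot: [[0.117, 0.993, -0.007], [0.993, -0.117, 0.002], [0.001, -0.007, -1.0]]
ft_force: [-1.1, 0.7, -2.4]
finger_gap: 0.0423
```

```bash
python3 -c "
from h import *
st()
"
```

```text
t 27.97 p [ 0.4731 -0.0302  0.164 ] yaw 83.26 F [-1.1  0.7 -2.4] M [0.032 0.086 0.037] gap 0.0423 e6 -0.005 q6 -0.11
```

{"op": "apply_moves", "data": {
  "rows": [
    [0,0,0,0,0,0,45],
    [0,0,0,0,0,0,5],
    [0,0,0,0,0,0,5],
    [0,0,0,0,0,0,5],
    [0,0,0,0,0,0,5],
    [0,0,0,0,0,0,5]
  ]
}}

```text
time: 28.47
ee_pos: [0.4755, -0.0308, 0.1695]
ee_rot: [[0.116, 0.993, 0.002], [0.993, -0.116, -0.0], [0.0, 0.002, -1.0]]
ft_force: [-1.8, 1.4, 7.1]
finger_gap: 0.0124
```

{"op": "apply_moves", "data": {
  "rows": [
    [0,0,0,0,0,-0.38,5],
    [0,0,0,0,0,-0.38,5],
    [0,0,0,0,0,-0.38,5],
    [0,0,0,0,0,-0.38,5],
    [0,0,0,0,0,-0.38,5],
    [0,0,0,0,0,-0.38,5]
  ]
}}

```text
time: 28.97
ee_pos: [0.4756, -0.0309, 0.1695]
ee_rot: [[0.477, 0.879, 0.002], [0.879, -0.477, -0.0], [0.001, 0.002, -1.0]]
ft_force: [-2.4, 1.0, 6.7]
finger_gap: 0.0123
```

```bash
python3 -c "
from h import *
st()
"
```

```text
t 28.97 p [ 0.4756 -0.0309  0.1695] yaw 61.53 F [-2.4  1.   6.7] M [ 0.083  0.389 -0.043] gap 0.0123 e6 0.006 q6 0.27
```

{"op": "apply_moves", "data": {
  "rows": [
    [0,0,0,0,0,-0.06,5],
    [0,0,0,0,0,-0.06,5],
    [0,0,0,0,0,-0.06,5]
  ]
}}

```text
time: 29.22
ee_pos: [0.4756, -0.0309, 0.1695]
ee_rot: [[0.529, 0.849, 0.002], [0.849, -0.529, -0.0], [0.001, 0.002, -1.0]]
ft_force: [-1.4, 1.0, 6.3]
finger_gap: 0.0123
```

```bash
python3 -c "
from h import *
st()
"
```

```text
t 29.22 p [ 0.4756 -0.0309  0.1695] yaw 58.09 F [-1.4  1.   6.3] M [ 0.14   0.305 -0.008] gap 0.0123 e6 0.133 q6 0.33
```

{"op": "apply_moves", "data": {
  "rows": [
    [0,0,0,0,0,-0.06,5],
    [0,0,0,0,0,-0.06,5],
    [0,0,0,0,0,-0.06,5]
  ]
}}

```text
time: 29.47
ee_pos: [0.4756, -0.031, 0.1695]
ee_rot: [[0.579, 0.816, 0.002], [0.816, -0.579, -0.0], [0.001, 0.002, -1.0]]
ft_force: [-1.4, -1.2, 6.2]
finger_gap: 0.0122
```

```bash
python3 -c "
from h import *
st()
"
```

```text
t 29.47 p [ 0.4756 -0.031   0.1695] yaw 54.65 F [-1.4 -1.2  6.2] M [ 0.105  0.304 -0.002] gap 0.0122 e6 0.133 q6 0.39
```

{"op": "apply_moves", "data": {
  "rows": [
    [0,0,0,0,0,-0.06,5],
    [0,0,0,0,0,-0.06,5],
    [0,0,0,0,0,-0.06,5]
  ]
}}

```text
time: 29.72
ee_pos: [0.4756, -0.031, 0.1695]
ee_rot: [[0.626, 0.779, 0.002], [0.779, -0.626, -0.001], [0.001, 0.002, -1.0]]
ft_force: [-1.5, 1.2, 5.7]
finger_gap: 0.0123
```

```bash
python3 -c "
from h import *
st()
"
```

```text
t 29.72 p [ 0.4756 -0.031   0.1695] yaw 51.21 F [-1.5  1.2  5.7] M [0.103 0.329 0.031] gap 0.0123 e6 0.133 q6 0.45
```

{"op": "apply_moves", "data": {
  "rows": [
    [0,0,0,0,0,-0.06,5],
    [0,0,0,0,0,-0.06,5],
    [0,0,0,0,0,-0.06,5]
  ]
}}

```text
time: 29.97
ee_pos: [0.4756, -0.031, 0.1695]
ee_rot: [[0.672, 0.74, 0.002], [0.74, -0.672, -0.001], [0.001, 0.002, -1.0]]
ft_force: [-1.9, 0.3, 6.0]
finger_gap: 0.0124
```

```bash
python3 -c "
from h import *
st()
"
```

```text
t 29.97 p [ 0.4756 -0.031   0.1695] yaw 47.77 F [-1.9  0.3  6. ] M [0.082 0.331 0.009] gap 0.0124 e6 0.133 q6 0.51
```

{"op": "apply_moves", "data": {
  "rows": [
    [0,0,0,0,0,-0.06,5],
    [0,0,0,0,0,-0.06,5],
    [0,0,0,0,0,-0.06,5]
  ]
}}

```text
time: 30.22
ee_pos: [0.4756, -0.031, 0.1695]
ee_rot: [[0.715, 0.699, 0.002], [0.699, -0.715, -0.001], [0.001, 0.002, -1.0]]
ft_force: [-2.2, -1.0, 6.2]
finger_gap: 0.0123
```

```bash
python3 -c "
from h import *
st()
"
```

```text
t 30.22 p [ 0.4756 -0.031   0.1695] yaw 44.34 F [-2.2 -1.   6.2] M [0.053 0.343 0.006] gap 0.0123 e6 0.133 q6 0.57
```

{"op": "apply_moves", "data": {
  "rows": [
    [0,0,0,0,0,-0.06,5],
    [0,0,0,0,0,-0.06,5],
    [0,0,0,0,0,-0.06,5]
  ]
}}

```text
time: 30.47
ee_pos: [0.4756, -0.0311, 0.1695]
ee_rot: [[0.756, 0.655, 0.002], [0.655, -0.756, -0.001], [0.001, 0.002, -1.0]]
ft_force: [-1.7, 0.3, 7.4]
finger_gap: 0.0121
```

```bash
python3 -c "
from h import *
st()
"
```

```text
t 30.47 p [ 0.4756 -0.0311  0.1695] yaw 40.9 F [-1.7  0.3  7.4] M [0.117 0.342 0.036] gap 0.0121 e6 0.134 q6 0.63
```

No bite at 87°; it has to come by 92°.

{"op": "apply_moves", "data": {
  "rows": [
    [0,0,0,0,0,-0.06,5],
    [0,0,0,0,0,-0.06,5],
    [0,0,0,0,0,-0.06,5]
  ]
}}

```text
time: 30.72
ee_pos: [0.4756, -0.0311, 0.1695]
ee_rot: [[0.794, 0.608, 0.002], [0.608, -0.794, -0.001], [0.001, 0.002, -1.0]]
ft_force: [-2.2, 0.9, 6.0]
finger_gap: 0.0124
```

```bash
python3 -c "
from h import *
st()
"
```

```text
t 30.72 p [ 0.4756 -0.0311  0.1695] yaw 37.46 F [-2.2  0.9  6. ] M [0.041 0.35  0.012] gap 0.0124 e6 0.134 q6 0.69
```

{"op": "apply_moves", "data": {
  "rows": [
    [0,0,0,0,0,-0.06,5],
    [0,0,0,0,0,-0.06,5],
    [0,0,0,0,0,-0.06,5]
  ]
}}

```text
time: 30.97
ee_pos: [0.4756, -0.0311, 0.1695]
ee_rot: [[0.829, 0.56, 0.002], [0.56, -0.829, -0.001], [0.001, 0.002, -1.0]]
ft_force: [-1.6, 0.5, 5.3]
finger_gap: 0.0121
```

```bash
python3 -c "
from h import *
st()
"
```

```text
t 30.97 p [ 0.4756 -0.0311  0.1695] yaw 34.05 F [-1.6  0.5  5.3] M [0.066 0.328 0.218] gap 0.0121 e6 0.341 q6 0.75
```

Bite d is at about 36.6°. Turning to about 24.5°, then release and lift clear.

{"op": "apply_moves", "data": {
  "rows": [
    [0,0,0,0,0,-0.09,5],
    [0,0,0,0,0,-0.165,5],
    [0,0,0,0,0,-0.165,5],
    [0,0,0,0,0,-0.165,5]
  ]
}}

```text
time: 31.3
ee_pos: [0.4756, -0.0311, 0.1695]
ee_rot: [[0.909, 0.416, 0.002], [0.416, -0.909, -0.001], [0.002, 0.002, -1.0]]
ft_force: [-2.6, -0.7, 5.8]
finger_gap: 0.0123
```

```bash
python3 -c "
from h import *
st()
"
```

```text
t 31.3 p [ 0.4756 -0.0311  0.1695] yaw 24.6 F [-2.6 -0.7  5.8] M [-0.03   0.406  0.305] gap 0.0123 e6 0.423 q6 0.92
```

{"op": "apply_moves", "data": {
  "rows": [
    [0,0,0,0,0,0,50],
    [0,0,0,0,0,0,50],
    [0,0,0,0,0,0,50],
    [0,0,4,0,0,0,50],
    [2,0,19,0,0,-0.1,50],
    [2,0,19,0,0,-0.1,50],
    [2,0,19,0,0,-0.1,50],
    [2,0,19,0,0,-0.1,50],
    [2,0,19,0,0,-0.1,50],
    [2,0,19,0,0,-0.1,50],
    [2,0,19,0,0,-0.1,50]
  ]
}}

```text
time: 32.22
ee_pos: [0.4945, -0.031, 0.3569]
ee_rot: [[0.946, 0.323, -0.002], [0.323, -0.946, 0.0], [-0.002, -0.001, -1.0]]
ft_force: [-0.8, -0.1, -0.5]
finger_gap: 0.0425
```

```bash
python3 -c "
from h import *
st()
m,im=view('w9');print(*bars(m,im,'w9t'),sep='\n')
a=env.capture('scene')[:,:,::-1];b=env.capture('side')[:,:,::-1];cv2.imwrite('pics/sc9.png',a);cv2.imwrite('pics/si9.png',b)
for n,i in(('scene',a),('side',b)):
    m=env.camera_model(n)
cv2.imwrite('pics/chk.png',np.hstack([cv2.imread('pics/w9t.png')[::2,::2],cv2.resize(b,(400,300))]))
"
```

```text
t 32.22 p [ 0.4945 -0.031   0.3569] yaw 18.84 F [-0.8 -0.1 -0.5] M [0.007 0.002 0.008] gap 0.0425 e6 0.001 q6 1.02
([0.5878, -0.0465], 140.3, 140.3, 57.7, 14.3)
([0.5992, 0.0596], 61.4, 63.6, 13.2, 43.1)
```

View pics/chk.png

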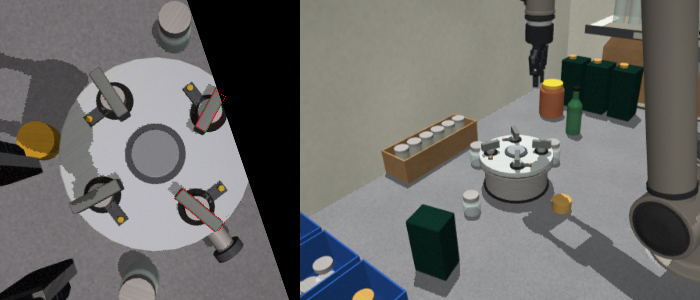

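All bars stand where expected after springback, the jaws are open and clear, and the bystanders are in place. Handing in.

```bash
python3 -c "
from h import *
print(env.job_done());st()"
```

```text
the job is handed in; nothing more can be done
None
the job is handed in; nothing more can be done
```

All four knobs are tightened and the job was handed in at 32 s of the 72 s allowed; no verdict was reported. I went a, c, b, d at 45° each, then the same order again until each knob bit and about 12° past.

| Knob | Bite, from start | Turned past bite |
|---|---|---|
| a | about 92° | about 12° |
| c | about 74° | about 12° |
| b | about 71° | about 12° |
| d | about 92° | about 12° |

**What the last checks showed:** in the final pictures bars a and b measured −39.7° and 61.4°, about 3° back from where I let go, as the washer's spring-back predicts. I judged c and d by eye only, and they look right. The jaws were open with the wrist force near zero. The jars and other things look unmoved, also by eye.

**What disagreed or was not checked:**
- **Moment:** after the bite the readings were noisy. The wrist read roughly 0.22–0.33 N m and joint 6 about 0.27–0.42, against about 0.38 expected.
- **First grip on a:** it gave about 7 N upward on the tool, so I lifted 5 mm and gripped again. A similar 4–7 N came with nearly every later grip, probably from the pads swinging forward as they close.
- **Telltale pins:** I did not measure their rise directly. The amounts past the bite come from the tool angle and the bite I felt.

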